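# Hold the shaker-cover hinge lined up for its pin

### The job

The cover hinge of the lab shaker is being put back together. From the black pocket tray take the bright hinge leaf that has one single knuckle in its middle, bring it upright over the jamb block and lower its knuckle between the two knuckles of the fixed leaf, so that the pin holes of all three knuckles line up and a colleague could push the pin straight through. Finish while holding the leaf there in the gripper, upright, still, hanging free without leaning on the block, and leave the other leaf, the pin, the dishes and the bottle undisturbed.

Things in the scene. Friction and masses are not known exactly. Their poses are not given: they have to be found in the camera images.
- tray: black pocket tray fixed on the bench, 60 mm (x) by 200 mm (y), origin on its underside, side rails 16 mm high. Two leaf pockets at tray y = -55 and +21 mm (which leaf is where changes); a leaf stands on edge, the ends of its plate 8 mm deep in 12 mm wide slots whose cheeks are the highest part (38 mm above the bench). A brass pin stands in a hole at y = +80 mm
- leaf_plate (a point): wanted leaf (loose, bright aluminium, about 90 g): centre of its flat plate, 9 mm thick (x), 56 mm wide (y), 50 mm high (z, up). Under the middle of its lower edge ONE knuckle, a barrel 20 mm in diameter and 20 mm long along y, its hole axis 40 mm below this point. In the tray this point is 55 mm above the bench, leaf x along the tray's x. Same when turned half round
- leaf_hole (a point): the wanted leaf: centre of its knuckle, on the hole axis (y along the hole, 10.5 mm hole), z up the plate; 40 mm below leaf_plate, 15 mm below the plate's lower edge
- jamb: white jamb block on a grey 110 x 150 mm foot, fixed; origin on the underside. Block 50 mm (x) by 110 mm (y), 65 mm high; the steel fixed leaf stands on top of it
- jamb_hole (a point): middle of the gap between the two fixed knuckles, on their hole axis (y), 92 mm above the bench. Knuckles 20 mm diameter, 12 mm long, 10.5 mm holes, 26 mm apart: 3 mm play each side of the loose knuckle; gap open above and to front and back (x). With holes in line the loose plate's lower edge is 5 mm above the fixed knuckles, its knuckle 5 mm above the steel plate under the gap
- spare_plate (a point): the other leaf, dark grey steel, to be left in its pocket: the same plate, but two knuckles (each 9 mm long) at the outer ends; this is the centre of its plate
- pin_mid (a point): brass hinge pin, 7 mm diameter, 56 mm long with a 14 mm head, standing in the tray's round hole; its middle. Leave alone
- dishes_mid (a point): stack of three closed pale dishes, 90 mm diameter, 46 mm high, loose; its middle. Leave alone
- bottle_mid (a point): white wash bottle with orange cap, 64 mm diameter, 150 mm high, loose; its middle. Leave alone
Mind the look-alikes: they are no part of the job. Leave any pink or red look-alike of the part that bears leaf_plate alone.

How it is judged:
By the outcome, as a careful person would: the job done as asked, in the order asked, and still so for the second after the job is handed in, while the arm keeps its last pose, push and grip.
It also fails if it takes over 43 s, if anything falls off the work surface, if the arm or the gripper's body presses on something with over 40 N, if the wrist force passes 120 N, or if a joint passes its speed limit or range.

### The arm

A 6-joint arm with a two-finger parallel gripper is mounted at the origin on the work surface. World frame = base frame: x ahead of the robot, y to its left, z up, the work surface at z = 0. Lengths are in m, angles in rad, forces in N, time in s.
With the tool pointing down it reaches from about 0.375 to 0.75 m from the base axis. Payload 9 kg.
Tool frame: the origin (TCP) lies midway between the tips of the shut fingers; the grasp point (between the pads) lies 19 mm behind it; y points along the fingers, x is the direction in which the jaws open and shut, and the axes are right-handed (so a half turn about y gives the same grasp; the last joint's range is limited). The gripper opens to 85 mm and grips with 20 to 120 N. Pads are 22 mm wide; open, the fingers measure 114 mm over their backs; the gripper's body (76 mm by 85 mm) begins 54 mm behind the grasp point. The pads swing forward as they close: fully open they stand 13 mm farther back than shut.
Start: joints at [1.058, 0.104, 0.097, 1.564, 0, 1.353], TCP at [0.174, 0.574, 0.231] pointing down, gripper open.
Joint ranges: [-2.99, 2.99], [-0.84, 1.86], [-1.1, 1.16], [-1.84, 2.11], [-1.51, 1.56], [-3.14, 3.14]. Speed limits (rad/s): [2.22, 2.22, 2.57, 3.14, 3.14, 3.14].

### API

Orientations are given as [roll, pitch, yaw] about the fixed x, y, z axes, in that order (R = Rz(yaw) Ry(pitch) Rx(roll)).
In Python, from station import robot, imaging gives the robot as it stands.
- The arm moves only by the tool carry_out, never from a script. Its argument "motion" is a list of rows, each a list of 6 numbers: the shift along the world's x, y, z scaled (see below), then the turn, a rotation vector about the world's x, y, z scaled (see below). In form: [[x, y, z, ax, ay, az], ...]. A call has 1 to 10 rows; each row shifts and turns the commanded pose from where the row before left it; what a row does not reach is not made up. The controller multiplies each number of a shift by 25 mm and each number of a turn by 2 rad. A row lasts 1/10 s, in which the tool goes at most 50 mm and 8.59 degrees, less where a joint would pass 70% of its speed; a pose out of reach is approached as far as the arm can. A call with a number of a shift or a turn outside -1 to 1 is refused whole. A call with a gripper value outside its range is refused whole. "fingers" is the opening, from -1 (shut) to 1 (fully open), set as the call begins (left out, the last holds). The fingers move at their own pace and stop on an object; the grip force is fixed at half the most. Time passes only in rows, so rows that do not move let the fingers close. It gives the time, the measured TCP pose, the force and the opening at its end, in the units of the state.
- robot.get_state(): the state, without advancing time (a new reading comes with each control period).
- imaging.camera(name): name is "side" or "top"; returns a dict with "image" (420x560x3 uint8, red, green, blue), "range_z" (420x560 float32, m along the optical axis (not along the pixel's ray), 0 where there is no reading), "intrinsics" (3x3 intrinsics, pixels), "distortion" ([k1, k2, p1, p2, k3] as OpenCV has them; the pictures are not rectified), "cam_to_world" (4x4, takes a point from camera to world coordinates). Camera axes: x right, y down, z forward; pixel columns grow to the right and rows downward; lengths in m; the calibration is good to about 2 mm. A picture is of the moment at which its call begins.
- robot.job_done(): hands the job in, once; it reports no verdict.
The state is a dict: "clock": time; "q": joint angles; "qd": joint speeds; "joint_torque": joint torques, N m; "tcp_pos": TCP position; "orientation": TCP orientation; "wrist_force": force on the tool from outside, world axes, zero at the start; "wrist_torque": the same for the moment, N m; "opening": finger opening in m.
Only numpy, scipy, OpenCV 4.12 (cv2) and the standard library are available. Lean on these libraries where they do the work, as an engineer would, in place of code of your own. Each camera call takes 0.05 s, during which the arm holds its last target.

## Working session

There is one attempt and no reset: what is moved stays moved. The work goes in short steps, Python scripts to look and compute and a tool call to move; the robot and the scene stay as the last step left them, time stands still between calls to the robot, and variables do not carry over. Pictures are saved under pics/ and viewed, and the job is handed in when it is done.

Besides the shell and the picture viewer there is one more tool, called after "Request:" by a JSON object that holds its "fn" and its "kwargs", one argument or row to a line. carry_out: Moves the arm, as the interface text tells. Shifts and turns lie within -1 to 1; 1 stands for 25 mm of shift or 2 rad of turn. Its arguments: {"type":"object","properties":{"motion":{"type":"array"},"fingers":{"type":"number"}},"required":["motion"]}

```bash
mkdir -p pics; ls; cat > h.py <<'E'
from station import robot, imaging
import numpy as np, cv2
def grab(n):
    d=imaging.camera(n); np.savez(''+n+'.npz',**d); return d
def load(n): return dict(np.load(''+n+'.npz'))
def save(d,name,box=None,s=1):
    im=d['image'][:,:,::-1]
    if box: im=im[box[1]:box[3],box[0]:box[2]]
    cv2.imwrite('pics/'+name,cv2.resize(im,None,fx=s,fy=s,interpolation=cv2.INTER_CUBIC))
def rays(d,uv):
    p=cv2.undistortPoints(np.array(uv,float).reshape(-1,1,2),d['intrinsics'],d['distortion']).reshape(-1,2)
    T=d['cam_to_world']; r=np.c_[p,np.ones(len(p))]@T[:3,:3].T
    return T[:3,3],r
def atz(d,uv,z):
    o,r=rays(d,uv); return o+r*((z-o[2])/r[:,2])[:,None]
def cloud(d):
    v,u=np.mgrid[0:420,0:560]; o,r=rays(d,np.c_[u.ravel(),v.ravel()])
    return (o+r*d['range_z'].reshape(-1,1)).reshape(420,560,3)
E
python3 - <<'E'
from h import *
for n in('side','top'):
    d=grab(n); save(d,n+'0.png',s=1.4); print(n,d['cam_to_world'].round(3).tolist(),d['intrinsics'].round(1).tolist(),d['distortion'])
print(robot.get_state())
E
```

```text
pics
side [[-0.865, -0.36, 0.349, 0.276], [-0.501, 0.63, -0.594, 0.714], [-0.006, -0.689, -0.725, 0.819], [0.0, 0.0, 0.0, 1.0]] [[439.4, 0.0, 276.9], [0.0, 439.4, 215.0], [0.0, 0.0, 1.0]] [-0.01361112  0.          0.          0.          0.        ]
top [[-0.03, -0.993, 0.115, 0.507], [-0.999, 0.031, 0.01, 0.08], [-0.014, -0.114, -0.993, 1.166], [0.0, 0.0, 0.0, 1.0]] [[428.7, 0.0, 281.7], [0.0, 428.7, 202.4], [0.0, 0.0, 1.0]] [-0.07681318  0.          0.          0.          0.        ]
{'clock': 0.1, 'q': array([1.05829269e+00, 1.04641084e-01, 9.65646284e-02, 1.56393361e+00,
       1.81238849e-05, 1.35311811e+00]), 'qd': array([ 0.00026445,  0.00035297,  0.00238668, -0.00125108, -0.00240142,
        0.00036388]), 'joint_torque': array([ 6.30414244e-03, -5.58212686e+01,  5.04716849e+01,  1.32487400e-02,
       -2.68120930e-04,  1.38444443e-05]), 'tcp_pos': array([0.17416354, 0.57384778, 0.23060891]), 'orientation': array([-1.57051651e+00,  1.18118666e-03,  1.27597107e+00]), 'wrist_force': array([-0.40270894,  0.50608396, -0.14094915]), 'wrist_torque': array([0.00671873, 0.01740681, 0.06204579]), 'opening': 0.08532462231145554}
```

View pics/side0.png

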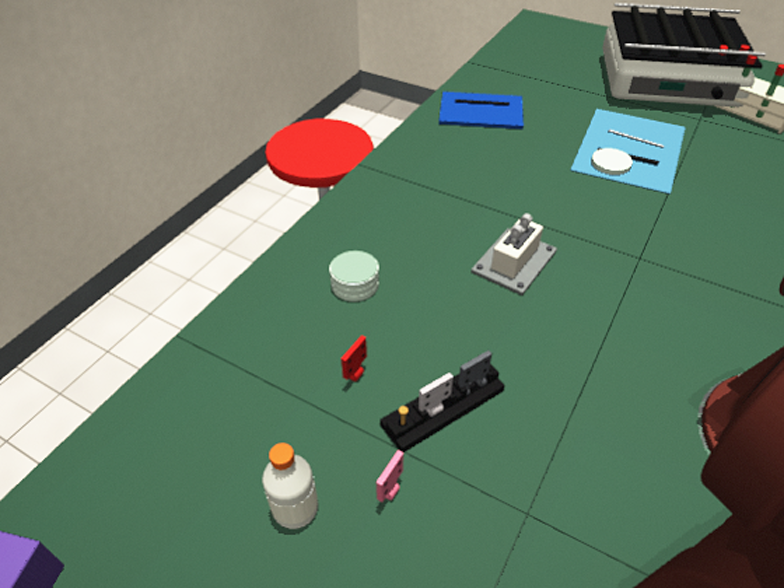

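View pics/top0.png

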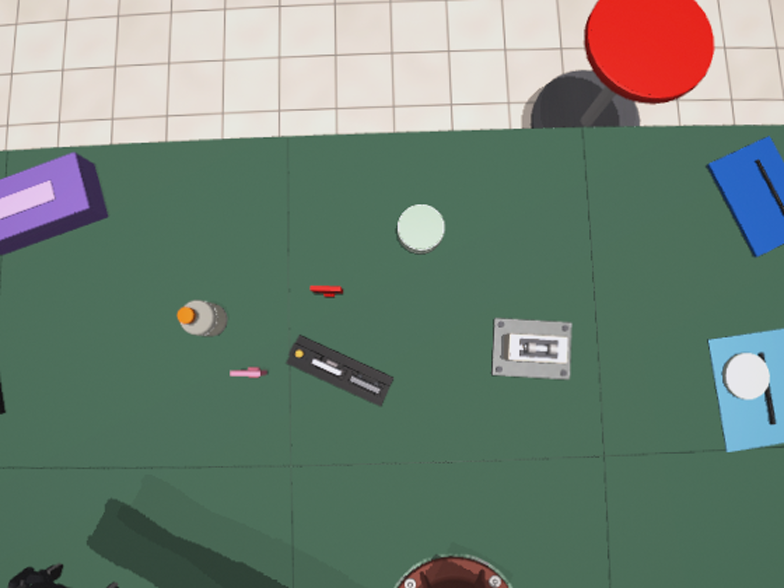

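Candidates in the pictures (784-wide): bright leaf in the tray at top (326,367) / side (436,395); dark steel leaf at top (366,387) / side (476,371); red look-alike at top (326,290) / side (355,358); pink look-alike at top (248,372) / side (390,477). By the description I choose the bright one. Next I check it in a close crop.

```bash
python3 - <<'E'
from h import *
s=load('side');t=load('top')
a=s['image'][235:325,265:375,::-1]; b=t['image'][235:295,200:285,::-1]; c=t['image'][220:280,345:415,::-1]; e=s['image'][145:210,330:405,::-1]
R=lambda i:cv2.resize(i,(400,300),interpolation=cv2.INTER_CUBIC)
cv2.imwrite('pics/crop0.png',np.vstack([np.hstack([R(a),R(b)]),np.hstack([R(e),R(c)])]))
E
```

```text
(no output)
```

View pics/crop0.png

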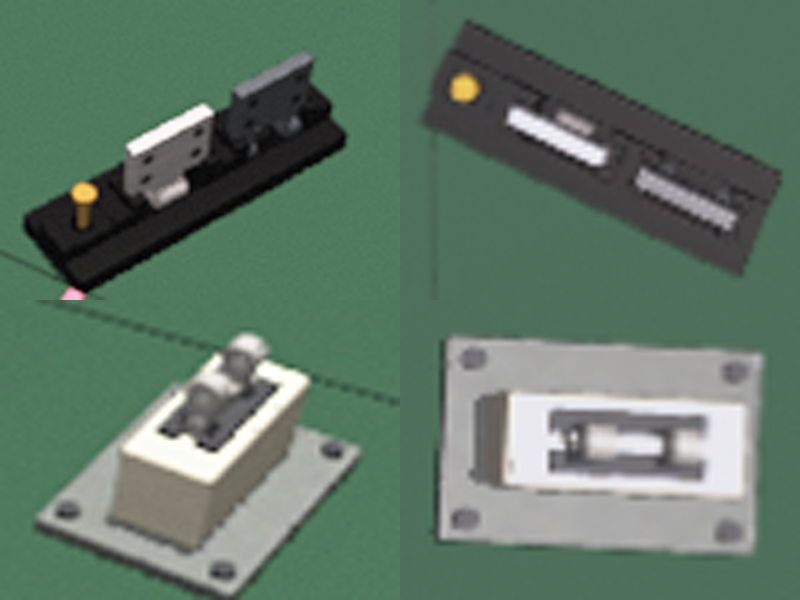

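The crop shows that the bright leaf has one middle knuckle, and that the dark one next to it has two. Now I measure.

```bash
python3 - <<'E'
from h import *
s=load('side');t=load('top')
def big(m,box):
    k=np.zeros_like(m,np.uint8); x0,y0,x1,y1=box; k[y0:y1,x0:x1]=m[y0:y1,x0:x1]
    n,l,st,c=cv2.connectedComponentsWithStats(k); 
    i=1+np.argmax(st[1:,4]); return (l==i).astype(np.uint8),c[i],st[i]
def rect(d,m,z,name):
    c=max(cv2.findContours(m,0,1)[0],key=len).reshape(-1,2).astype(float)
    w=atz(d,c,z)[:,:2]
    r=cv2.minAreaRect((w*1000).astype(np.float32)); print(name,'n',m.sum(),'rect mm',np.round(r[0],1),np.round(r[1],1),round(r[2],1))
    ys,xs=np.nonzero(m); w=atz(d,np.c_[xs,ys],z)[:,:2]; mu=w.mean(0); ev,V=np.linalg.eigh(np.cov((w-mu).T)); v=V[:,1]; print('   centroid',mu.round(4),'long-axis deg',np.degrees(np.arctan2(v[1],v[0])).round(1),'len',np.sqrt(12*ev).round(4))
g=lambda d:d['image'].astype(int)
ti=g(t); si=g(s)
m=(ti.min(2)>190); k,c,st=big(m,(228,250,250,275)); print(c,st); rect(t,k,.080,'leaf top (topcam)')
hm=cloud(t)
w=hm[k>0]; print('leaf top depth med',np.median(w,0).round(4), w[:,2].min().round(3),w[:,2].max().round(3))
m=(si.min(2)>200); k,c,st=big(m,(300,255,330,300)); print(c,st); rect(s,k,.080,'leaf top (sidecam)')
# block top
m=(ti.min(2)>185); k,c,st=big(m,(355,230,412,265)); k=cv2.morphologyEx(k,3,np.ones((15,15),np.uint8)); print(c,st); rect(t,k,.065,'block top top')
m=(ti.min(2)>130)&(ti.max(2)-ti.min(2)<20); k,c,st=big(m,(345,220,415,280)); k=cv2.morphologyEx(k,3,np.ones((15,15),np.uint8)); rect(t,k,.010,'foot top')
m=(si.min(2)>205); k,c,st=big(m,(340,150,400,200)); print(c,st); k=cv2.morphologyEx(k,3,np.ones((21,21),np.uint8));rect(s,k,.065,'block side')
# depth height based
for nm,d,H in(('top',t,hm),('side',s,cloud(s))):
    X=H.reshape(-1,3)
    for lab,box,zr in(('block',(.38,-.3,.62,-.05),(.060,.069)),('knuck',(.38,-.3,.62,-.05),(.090,.11)),('leaf',(.3,.05,.6,.2),(.06,.09)),('foot',(.38,-.3,.62,-.05),(.003,.02))):
        q=X[(X[:,0]>box[0])&(X[:,0]<box[2])&(X[:,1]>box[1])&(X[:,1]<box[3])&(X[:,2]>zr[0])&(X[:,2]<zr[1])]
        if len(q)>4:
            r=cv2.minAreaRect((q[:,:2]*1000).astype(np.float32)); print(nm,lab,len(q),np.round(r[0],1),np.round(r[1],1),round(r[2],1),'z',np.median(q[:,2]).round(4),q[:,2].max().round(4))
E
```

```text
[234.88461538 262.98076923] [228 259  15   9  52]
leaf top (topcam) n 52 rect mm [482.1 213.7] [40.7  7.8] 62.2
   centroid [0.4827 0.2137] long-axis deg 62.8 len [0.0079 0.0418]
leaf top depth med [0.4826 0.2135 0.08  ] 0.075 0.084
[310.9010989  273.48351648] [300 267  23  14  91]
leaf top (sidecam) n 91 rect mm [487.3 216.5] [54.2  9. ] 64.3
   centroid [0.4871 0.2169] long-axis deg 64.2 len [0.0086 0.0554]
[384.47533632 248.43049327] [363 238  43  22 446]
block top top n 780 rect mm [ 507.5 -167.5] [107.3  48.3] 84.1
   centroid [ 0.5074 -0.1677] long-axis deg 84.6 len [0.0478 0.1072]
foot top n 2220 rect mm [ 507.1 -166.9] [147.6 108.6] 84.6
   centroid [ 0.5069 -0.1669] long-axis deg 84.0 len [0.1087 0.1478]
[368.93658537 173.10243902] [353 159  34  25 205]
block side n 400 rect mm [ 509.1 -170.5] [108.3  48. ] 84.7
   centroid [ 0.5071 -0.1606] long-axis deg 75.2 len [0.0443 0.101 ]
top block 580 [ 507.1 -167. ] [109.  50.] 84.5 z 0.065 0.069
top knuck 83 [ 507.1 -167.8] [50.2 19.9] 84.3 z 0.0991 0.1057
top leaf 103 [458.  163.2] [81.9  9.2] 64.1 z 0.0794 0.0854
top foot 1918 [ 500.  -175.1] [239.8 248.6] 0.1 z 0.0089 0.0192
side block 257 [ 508.4 -168. ] [112.2  51.1] 83.1 z 0.0667 0.069
side knuck 95 [ 508.6 -167.8] [56.9 19.7] 85.0 z 0.0992 0.1053
side leaf 245 [460.2 161. ] [84.3 10.9] 63.7 z 0.0786 0.0856
side foot 2776 [ 499.9 -175. ] [239.7 250. ] 0.0 z 0.0049 0.02
```

```bash
cat > m.py <<'E'
from h import *
s=load('side');t=load('top')
for nm,d in(('top',t),('side',s)):
    X=cloud(d).reshape(-1,3); I=d['image'].reshape(-1,3).astype(int)
    x=X-[.4885,.2145,0]
    br=I.min(1)>120
    q=X[(np.abs(x[:,:2]).max(1)<.06)&(X[:,2]>.06)&(X[:,2]<.09)&br]
    if nm=='side': q=q[q[:,2]>.074]
    r=cv2.minAreaRect((q[:,:2]*1000).astype(np.float32)); print(nm,len(q),np.round(r[0],1),np.round(r[1],1),round(r[2],1),np.median(q[:,2]))
    # ray-plane
    i=d['image'].astype(int).min(2); 
    box=(215,245,255,275) if nm=='top' else (290,255,335,300); th=165 if nm=='top' else 200
    k=np.zeros((420,560),np.uint8); k[box[1]:box[3],box[0]:box[2]]=(i>th)[box[1]:box[3],box[0]:box[2]]
    n,l,st,c=cv2.connectedComponentsWithStats(k); j=1+np.argmax(st[1:,4]); ys,xs=np.nonzero(l==j)
    w=(atz(d,np.c_[xs,ys],.08)[:,:2]*1000).astype(np.float32); r=cv2.minAreaRect(w); print(' rays',len(w),c[j].round(1),w.mean(0).round(1),np.round(r[0],1),np.round(r[1],1),round(r[2],1))
    # tray: black, all
    y=X[:,:2]-[.4741,.186]
    q=X[(np.abs(y).max(1)<.16)&(X[:,2]>.008)&(X[:,2]<.045)&(I.max(1)<75)]
    r=cv2.minAreaRect((q[:,:2]*1000).astype(np.float32)); print(' tray',len(q),np.round(r[0],1),np.round(r[1],1),round(r[2],1))
E
python3 m.py
```

```text
top 119 [475.4 199.5] [99.4  9. ] 64.0 0.07955086165871661
 rays 76 [232.7 261.9] [485.5 219.1] [485.5 219.5] [54.5  8.7] 64.3
 tray 1229 [524.5 179.7] [199.2 162.5] 64.2
side 140 [477.1 198.2] [99.5  9.7] 63.1 0.08229038645850617
 rays 91 [310.9 273.5] [487.1 216.9] [487.3 216.5] [54.2  9. ] 64.3
 tray 1668 [525.9 178.1] [202.1 166.1] 64.1
```

Request:
{"fn": "carry_out", "kwargs": {
  "motion": [
    [0.625,-0.71,0,0,0,0.0354],
    [0.625,-0.71,0,0,0,0.0354],
    [0.625,-0.71,0,0,0,0.0354],
    [0.625,-0.71,0,0,0,0.0354],
    [0.625,-0.71,0,0,0,0.0354],
    [0.625,-0.71,0,0,0,0.0354],
    [0.625,-0.71,0,0,0,0.0354],
    [0.625,-0.71,0,0,0,0.0354],
    [0.625,-0.71,0,0,0,0.0354],
    [0.625,-0.71,0,0,0,0.0354]
  ],
  "fingers": 1
}}

```text
clock: 1.1
tcp_pos: [0.331, 0.3958, 0.231]
orientation: [-1.57, -0.0, 1.987]
wrist_force: [0.0, 0.8, 0.3]
opening: 0.0856
```

Request:
{"fn": "carry_out", "kwargs": {
  "motion": [
    [0.625,-0.71,0,0,0,0.0354],
    [0.625,-0.71,0,0,0,0.0354],
    [0.625,-0.71,0,0,0,0.0354],
    [0.625,-0.71,0,0,0,0.0354],
    [0.625,-0.71,0,0,0,0.0354],
    [0.625,-0.71,0,0,0,0.0354],
    [0.625,-0.71,0,0,0,0.0354],
    [0.625,-0.71,0,0,0,0.0354],
    [0.625,-0.71,0,0,0,0.0354],
    [0,0,0,0,0,0]
  ]
}}

```text
clock: 2.1
tcp_pos: [0.4724, 0.235, 0.2307]
orientation: [-1.57, -0.0, 2.621]
wrist_force: [-1.1, 0.9, -0.4]
opening: 0.0855
```

Request:
{"fn": "carry_out", "kwargs": {
  "motion": [
    [0.56,-0.676,0,0,0,0.035],
    [0,0,-0.6,0,0,0],
    [0,0,-0.8,0,0,0],
    [0,0,-0.8,0,0,0],
    [0,0,-0.8,0,0,0],
    [0,0,-0.8,0,0,0],
    [0,0,-0.6,0,0,0],
    [0,0,0,0,0,0]
  ]
}}

```text
clock: 2.9
tcp_pos: [0.4831, 0.2202, 0.1185]
orientation: [-1.568, -0.004, 2.691]
wrist_force: [-1.5, 0.6, 0.5]
opening: 0.0853
```

```bash
python3 - <<'E'
from h import *
st=robot.get_state(); print(st['tcp_pos'],st['orientation'])
s=grab('side'); save(s,'side1.png',(230,170,390,290),5)
t=grab('top'); save(t,'top1.png',(180,200,320,305),5)
E
```

```text
[0.4831137  0.22021381 0.11851763] [-1.56837676 -0.00362159  2.6906622 ]
```

View pics/side1.png

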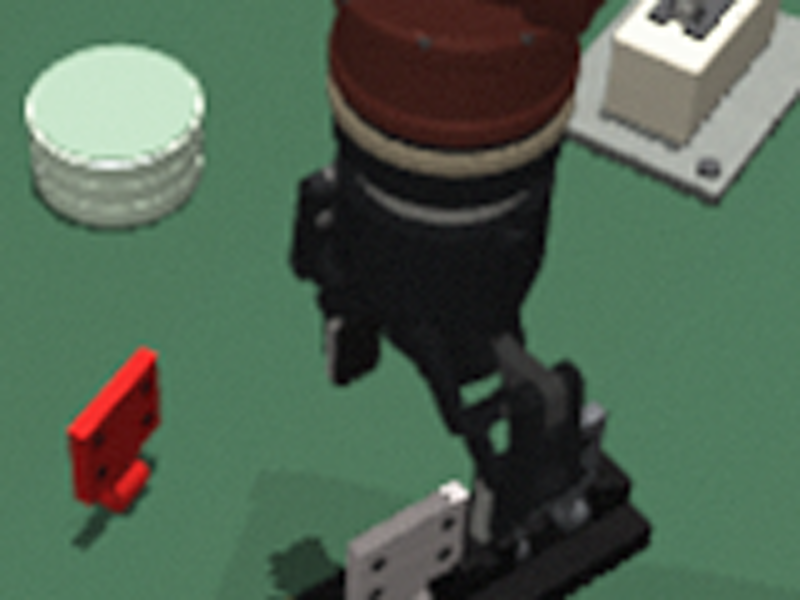

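View pics/top1.png

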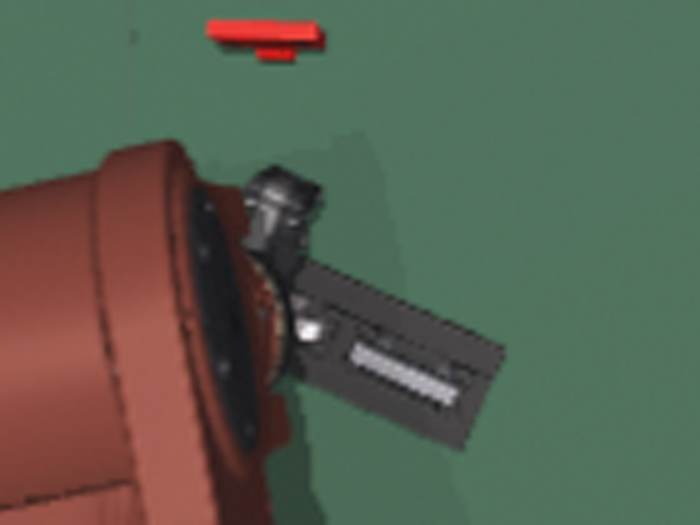

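The side view shows the open fingers straddling the line of the bright leaf, which sits at about (405,530) in the crop. The dishes, red piece and jamb are clear, so I descend.

Request:
{"fn": "carry_out", "kwargs": {
  "motion": [
    [0.13,-0.085,0,0,0,0],
    [0,0,-0.6,0,0,0],
    [0,0,-0.6,0,0,0],
    [0,0,-0.6,0,0,0],
    [0,0,-0.5,0,0,0],
    [0,0,-0.4,0,0,0],
    [0,0,-0.3,0,0,0],
    [0,0,0,0,0,0],
    [0,0,0,0,0,0]
  ]
}}

```text
clock: 3.9
tcp_pos: [0.4886, 0.2179, 0.0466]
orientation: [-1.571, 0.0, 2.691]
wrist_force: [0.1, 0.0, 0.3]
opening: 0.0852
```

```bash
python3 - <<'E'
from h import *
st=robot.get_state(); print(st['tcp_pos'],st['orientation'],st['wrist_force'])
s=grab('side'); save(s,'side2.png',(230,190,390,310),5)
E
```

```text
[0.48860639 0.21792748 0.04656754] [-1.57098504e+00  1.09111464e-04  2.69123023e+00] [0.05493159 0.0069224  0.33408596]
```

View pics/side2.png

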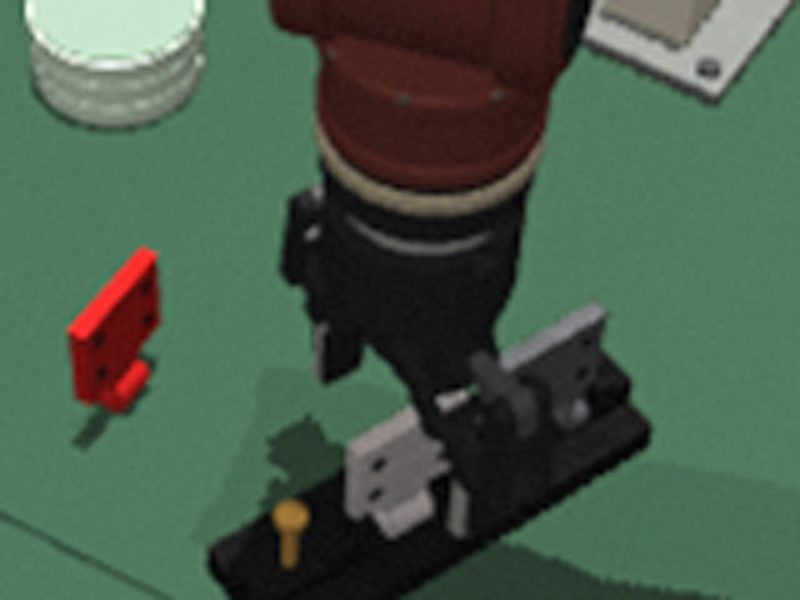

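Request:
{"fn": "carry_out", "kwargs": {
  "motion": [
    [-0.085,0.01,-0.08,0,0,0],
    [0,0,-0.08,0,0,0],
    [0,0,0,0,0,0],
    [0,0,0,0,0,0]
  ]
}}

```text
clock: 4.35
tcp_pos: [0.4863, 0.2181, 0.0424]
orientation: [-1.571, -0.0, 2.691]
wrist_force: [0.4, 0.1, 0.2]
opening: 0.0859
```

Request:
{"fn": "carry_out", "kwargs": {
  "motion": [
    [0,0,0,0,0,0],
    [0,0,0,0,0,0],
    [0,0,0,0,0,0],
    [0,0,0,0,0,0],
    [0,0,0,0,0,0],
    [0,0,0,0,0,0],
    [0,0,0,0,0,0],
    [0,0,0,0,0,0]
  ],
  "fingers": -1
}}

```text
clock: 5.15
tcp_pos: [0.4864, 0.2181, 0.0424]
orientation: [-1.571, 0.0, 2.691]
wrist_force: [0.1, -0.7, 0.1]
opening: 0.0085
```

Request:
{"fn": "carry_out", "kwargs": {
  "motion": [
    [0,0,0.2,0,0,0],
    [0,0,0.4,0,0,0],
    [0,0,0.7,0,0,0],
    [0,0,0.8,0,0,0],
    [0,0,0.8,0,0,0],
    [0,0,0.8,0,0,0],
    [0,0,0.8,0,0,0],
    [0,0,0.6,0,0,0],
    [0,0,0.4,0,0,0],
    [0,0,0,0,0,0]
  ]
}}

```text
clock: 6.15
tcp_pos: [0.487, 0.2183, 0.1814]
orientation: [-1.572, 0.002, 2.691]
wrist_force: [-0.6, -0.1, -0.4]
opening: 0.0085
```

```bash
python3 - <<'E'
from h import *
st=robot.get_state(); print(st['tcp_pos'],st['orientation'],st['wrist_force'],st['opening'])
s=grab('side'); save(s,'side3.png',(230,170,390,290),5)
E
```

```text
[0.48702374 0.21829904 0.18137872] [-1.57211506e+00  1.61219615e-03  2.69129242e+00] [-0.63208024 -0.09156432 -0.38738652] 0.008520077755190309
```

View pics/side3.png

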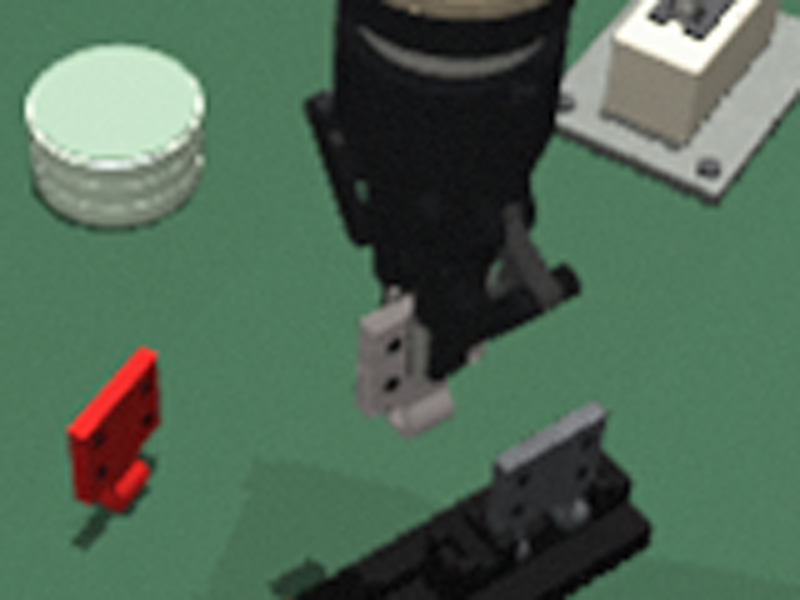

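Request:
{"fn": "carry_out", "kwargs": {
  "motion": [
    [0.04,-0.4,0,0,0,0.0088],
    [0.04,-0.8,0,0,0,0.0088],
    [0.04,-0.8,0,0,0,0.0088],
    [0.04,-0.8,0,0,0,0.0088],
    [0.04,-0.8,0,0,0,0.0088],
    [0.04,-0.8,0,0,0,0.0088],
    [0.04,-0.8,0,0,0,0.0088],
    [0.04,-0.8,0,0,0,0.0088],
    [0.04,-0.8,0,0,0,0.0088],
    [0.04,-0.8,0,0,0,0.0088]
  ]
}}

```text
clock: 7.2
tcp_pos: [0.4957, 0.0275, 0.1785]
orientation: [-1.571, -0.002, 2.868]
wrist_force: [0.4, 0.1, -0.5]
opening: 0.0082
```

Request:
{"fn": "carry_out", "kwargs": {
  "motion": [
    [0.04,-0.8,0,0,0,0.0088],
    [0.04,-0.8,0,0,0,0.0088],
    [0.04,-0.8,0,0,0,0.0088],
    [0.04,-0.8,0,0,0,0.0088],
    [0.04,-0.8,0,0,0,0.0088],
    [0.04,-0.8,0,0,0,0.0088],
    [0.04,-0.8,0,0,0,0.0088],
    [0.04,-0.8,0,0,0,0.0088],
    [0.04,-0.8,0,0,0,0.0088],
    [0.04,-0.6,0,0,0,0.0088]
  ]
}}

```text
clock: 8.2
tcp_pos: [0.5057, -0.1677, 0.1784]
orientation: [-1.572, -0.002, 3.043]
wrist_force: [-0.3, -0.5, -0.6]
opening: 0.0082
```

Request:
{"fn": "carry_out", "kwargs": {
  "motion": [
    [0,0,0,0,0,0],
    [0,0,0,0,0,0],
    [0,0,0,0,0,0]
  ]
}}

```text
clock: 8.5
tcp_pos: [0.5061, -0.1661, 0.1793]
orientation: [-1.571, -0.001, 3.043]
wrist_force: [-0.0, 0.3, -0.8]
opening: 0.0083
```

```bash
python3 - <<'E'
from h import *
st=robot.get_state(); print(st['tcp_pos'],st['orientation'],st['wrist_force'],st['opening'])
s=grab('side'); save(s,'side4.png',(310,110,430,200),6)
t=grab('top'); save(t,'top4.png',(310,195,430,285),6)
E
```

```text
[ 0.50608565 -0.16606438  0.17931217] [-1.57146240e+00 -8.89162001e-04  3.04335071e+00] [-0.00334471  0.31809219 -0.83667651] 0.008291547615707362
```

View pics/side4.png

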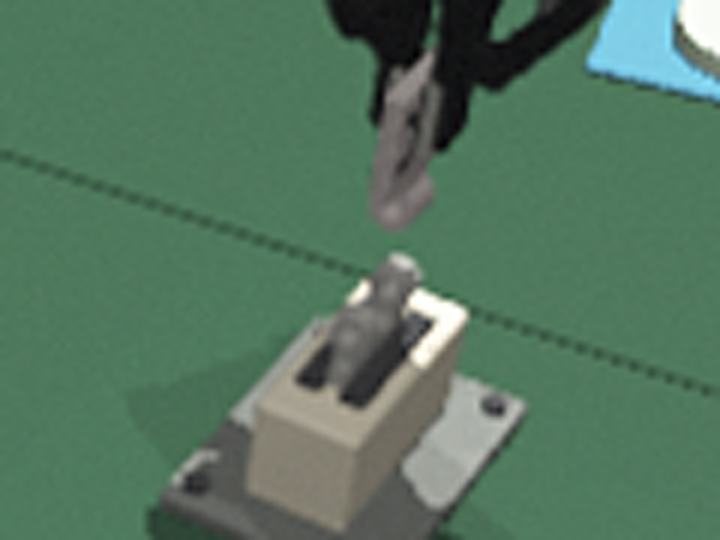

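View pics/top4.png

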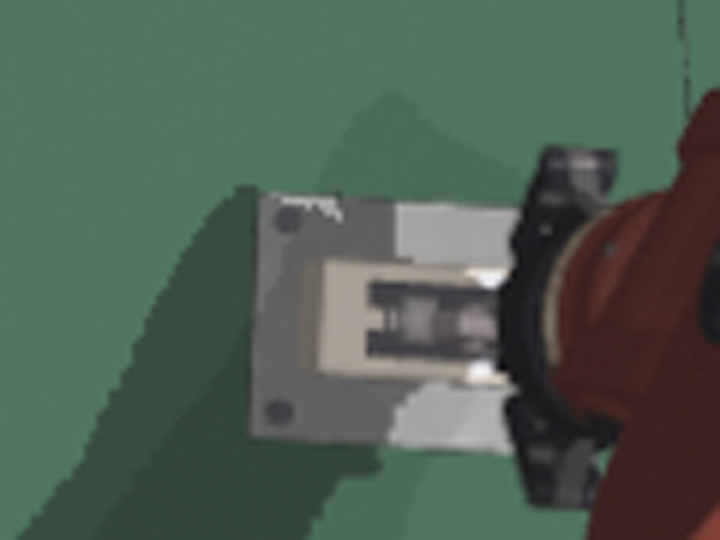

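The leaf hangs upright over the jamb, with its knuckle at about (395,205) in the side crop, above the fixed knuckles at (360,320) and (400,275). I lower it to just above them and measure leaf and jamb in the same view.

Request:
{"fn": "carry_out", "kwargs": {
  "motion": [
    [0.065,-0.07,-0.4,0,0,0],
    [0,0,-0.5,0,0,0],
    [0,0,-0.4,0,0,0],
    [0,0,0,0,0,0],
    [0,0,0,0,0,0],
    [0,0,0,0,0,0]
  ]
}}

```text
clock: 9.2
tcp_pos: [0.5081, -0.1688, 0.1477]
orientation: [-1.571, 0.0, 3.043]
wrist_force: [0.3, -0.2, -0.6]
opening: 0.0082
```

```bash
cat > q.py <<'E'
from h import *
import sys
st=robot.get_state(); print(st['tcp_pos'],st['orientation'],st['wrist_force'])
n=sys.argv[1]
s=grab('side'); save(s,'side%s.png'%n,(335,110,415,170),10)
t=grab('top'); save(t,'top%s.png'%n,(340,200,420,260),10)
E
python3 q.py 5
```

```text
[ 0.50812651 -0.16876148  0.14770179] [-1.57055520e+00  3.96206472e-04  3.04313361e+00] [ 0.28178134 -0.21379272 -0.63523407]
```

View pics/side5.png

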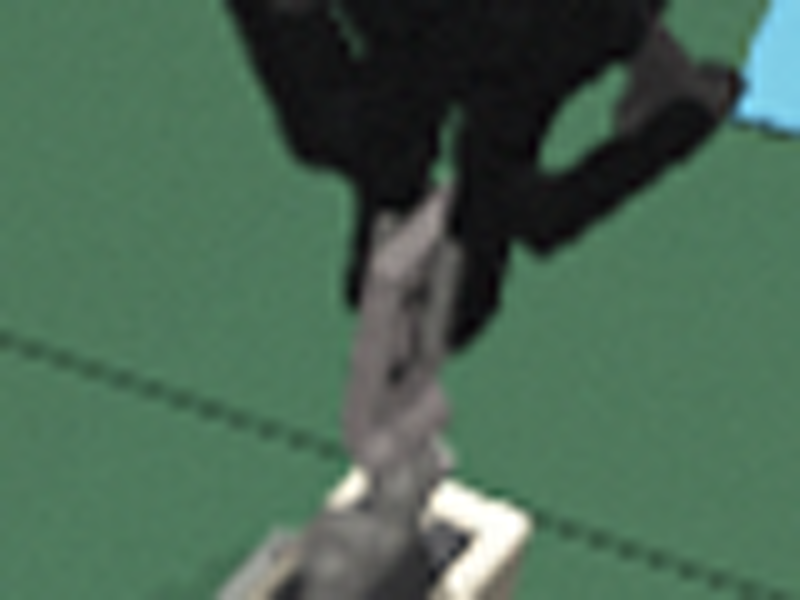

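View pics/top5.png

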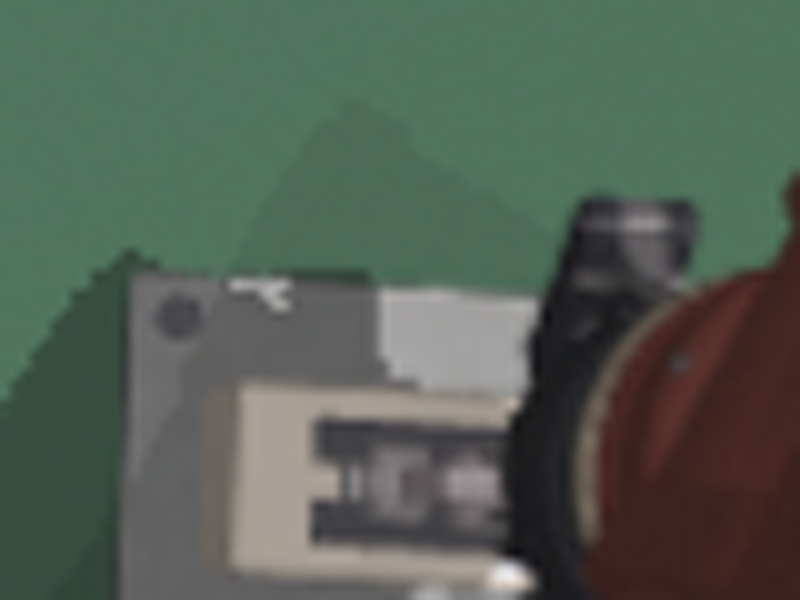

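```bash
cat > an.py <<'E'
from h import *
a=np.radians(84.4); U=np.array([np.cos(a),np.sin(a)]); N=np.array([np.sin(a),-np.cos(a)])
tcp=robot.get_state()['tcp_pos']; z0=tcp[2]
c0=np.array([.5075,-.1675])
print('tcp in jamb frame (n,u) mm',((tcp[:2]-c0)@np.c_[N,U]*1000).round(1))
for n in('side','top'):
    d=load(n); X=cloud(d).reshape(-1,3); I=d['image'].reshape(-1,3).astype(int)
    grey=(I.min(1)>75)&(I[:,1]-I[:,0]<12)
    p=(X[:,:2]-c0)@np.c_[N,U]*1000; near=(abs(p[:,0])<26)&(abs(p[:,1])<60)&grey
    for lab,lo,hi in(('plate',z0-.011,z0+.042),('platelow',z0-.011,z0+.01),('lknuck',z0-.034,z0-.014),('fixed',.085,.104),('block',.058,.068)):
        m=near&(X[:,2]>lo)&(X[:,2]<hi)
        if m.sum()<5: continue
        q=p[m]; print(n,lab,m.sum(),'n',np.percentile(q[:,0],[2,50,98]).round(1),'u',np.percentile(q[:,1],[2,50,98]).round(1),'z',np.percentile(X[m,2],[2,98]).round(3))
E
python3 an.py
```

```text
tcp in jamb frame (n,u) mm [ 0.9 -1.2]
side plate 146 n [-10.5  -3.4   8. ] u [-2.4 19.8 29.3] z [0.139 0.189]
side platelow 41 n [-10.4  -4.2   2.2] u [ 0.9 24.7 29.1] z [0.137 0.157]
side lknuck 50 n [-10.7  -5.5   5.6] u [-10.5   6.9  11.5] z [0.115 0.132]
side fixed 86 n [-8.4 -0.6  9.6] u [-24.1  15.5  26.2] z [0.086 0.102]
side block 203 n [-23.5 -10.9  25.3] u [-52.3  32.2  54.7] z [0.058 0.068]
top plate 41 n [-11.5  -1.7   1.9] u [ 9.2 25.  27.9] z [0.141 0.187]
top platelow 8 n [-6.  -2.6  1. ] u [26.  27.3 27.8] z [0.139 0.155]
top lknuck 12 n [-9.6 -7.2  7.3] u [5.7 8.1 9.5] z [0.115 0.132]
top fixed 34 n [-10.    1.9   9.5] u [12.8 21.  24.5] z [0.087 0.104]
top block 309 n [-24.8  -0.8  24. ] u [-16.1  34.9  54.2] z [0.06  0.068]
```

```bash
cat > fit.py <<'E'
from h import *
from scipy.optimize import least_squares
a=np.radians(84.4); U=np.array([np.cos(a),np.sin(a)]); N=np.array([np.sin(a),-np.cos(a)])
tcp=robot.get_state()['tcp_pos']; z0=tcp[2]; c0=np.array([.5075,-.1675])
for n in('side','top'):
    d=load(n); X=cloud(d).reshape(-1,3); I=d['image'].reshape(-1,3).astype(int)
    grey=(I.min(1)>60)&(I[:,1]-I[:,0]<12)
    p=(X[:,:2]-c0)@np.c_[N,U]*1000; z=X[:,2]*1000; near=(abs(p[:,0])<14)&(abs(p[:,1])<40)&grey
    Z=z0*1000
    for lab,lo,hi,ul,cz in(('lknuck',Z-38,Z-19,9,Z-27.4),('fixed+',86,104,0,92),('fixed-',86,104,0,92)):
        m=near&(z>lo)&(z<hi)
        if lab=='lknuck': m&=abs(p[:,1])<8.5
        if lab=='fixed+': m&=(p[:,1]>14)&(p[:,1]<24)
        if lab=='fixed-': m&=(p[:,1]<-13)
        if m.sum()<6: continue
        f=lambda c:np.hypot(p[m,0]-c[0],z[m]-c[1])-10
        r=least_squares(f,[0,cz],loss='soft_l1'); print(n,lab,m.sum(),'n,z',r.x.round(1),'rms',np.sqrt((f(r.x)**2).mean()).round(1),'exp z',round(cz,1))
    m=near&(z>Z-10)&(z<Z+36)&(p[:,1]<25)&(p[:,0]<2)
    if m.sum()>8:
        A=np.c_[np.ones(m.sum()),p[m,1],z[m]-Z]; g=lambda c:A@c-p[m,0]; r=least_squares(g,[-4,0,0],loss='soft_l1'); print(n,'front face n=',r.x.round(3),m.sum())
    m=near&(z>Z-10)&(z<Z+36)&(p[:,1]>23); print(n,'end face u med',np.median(p[m,1]).round(1),np.percentile(p[m,1],[25,75,95]).round(1),m.sum())
    m=near&(z>84)&(z<101)&(p[:,1]>22)&(p[:,1]<32); print(n,'fixed end u',np.percentile(p[m,1],[25,50,75,95]).round(1),m.sum())
E
python3 fit.py
```

```text
side lknuck 26 n,z [  1.9 126.3] rms 2.2 exp z 120.5
side fixed+ 35 n,z [ 0.3 94. ] rms 3.0 exp z 92
side fixed- 28 n,z [ 3.2 97.1] rms 1.9 exp z 92
side front face n= [-9.056  0.27  -0.077] 62
side end face u med 27.1 [26.  27.9 29.2] 61
side fixed end u [23.4 23.8 25.3 26.7] 21
top lknuck 9 n,z [ -1.5 119.5] rms 1.3 exp z 120.5
top fixed+ 30 n,z [-1. 93.] rms 2.1 exp z 92
top end face u med 27.1 [26.6 27.4 27.9] 20
top fixed end u [23.3 23.6 24.1 24.5] 12
```

In both views the leaf and the fixed knuckles agree to within 0.5 mm along the hole axis: the end faces give −0.9 and −1.3 mm. I lower in small steps and watch the force.

Request:
{"fn": "carry_out", "kwargs": {
  "motion": [
    [-0.02,0,-0.15,0,0,0],
    [0,0,-0.2,0,0,0],
    [0,0,-0.2,0,0,0],
    [0,0,0,0,0,0],
    [0,0,0,0,0,0]
  ]
}}

```text
clock: 9.8
tcp_pos: [0.5073, -0.1685, 0.1333]
orientation: [-1.571, -0.001, 3.043]
wrist_force: [-0.6, 0.2, -1.0]
opening: 0.0081
```

Request:
{"fn": "carry_out", "kwargs": {
  "motion": [
    [0,0,-0.15,0,0,0],
    [0,0,-0.15,0,0,0],
    [0,0,0,0,0,0],
    [0,0,0,0,0,0]
  ]
}}

```text
clock: 10.2
tcp_pos: [0.5074, -0.1686, 0.1259]
orientation: [-1.571, -0.0, 3.043]
wrist_force: [0.6, -0.3, -0.3]
opening: 0.0083
```

Request:
{"fn": "carry_out", "kwargs": {
  "motion": [
    [0,0,-0.13,0,0,0],
    [0,0,-0.13,0,0,0],
    [0,0,0,0,0,0],
    [0,0,0,0,0,0],
    [0,0,0,0,0,0]
  ]
}}

```text
clock: 10.7
tcp_pos: [0.5075, -0.1687, 0.1197]
orientation: [-1.571, 0.0, 3.043]
wrist_force: [1.3, -0.8, -0.6]
opening: 0.008
```

```bash
python3 q.py 6; python3 an.py; python3 fit.py
```

```text
[ 0.50748913 -0.16867411  0.11968813] [-1.57072483e+00  1.41292250e-05  3.04316127e+00] [ 1.27387806 -0.82620128 -0.59217844]
tcp in jamb frame (n,u) mm [ 0.1 -1.2]
side plate 145 n [-12.2  -3.6   7.3] u [-6.  19.9 30. ] z [0.11 0.16]
side platelow 40 n [-11.1  -4.7   2.1] u [-0.4 25.  29.3] z [0.11  0.129]
side lknuck 89 n [-10.5  -5.2   9. ] u [-23.5  14.   26.3] z [0.087 0.104]
side fixed 87 n [-10.5  -5.5   9. ] u [-23.5  15.6  26.4] z [0.087 0.103]
side block 216 n [-23.4 -12.7  25.1] u [-53.2  31.4  54.2] z [0.059 0.068]
top plate 38 n [-9.5 -2.2  2.3] u [ 9.3 25.5 27.6] z [0.118 0.16 ]
top platelow 6 n [-5.7 -1.1  1.3] u [26.8 27.2 27.6] z [0.118 0.128]
top lknuck 37 n [-12.    1.9   9.5] u [ 4.8 16.  25.1] z [0.087 0.103]
top fixed 37 n [-12.    1.9   9.5] u [ 4.8 16.  25.1] z [0.087 0.103]
top block 294 n [-24.9  -1.1  23.9] u [-8.5 36.1 54.4] z [0.06  0.068]
side lknuck 13 n,z [-0.2 93.1] rms 1.4 exp z 92.3
side fixed+ 31 n,z [ 1.2 95.5] rms 2.8 exp z 92
side fixed- 9 n,z [ 1.9 93. ] rms 0.8 exp z 92
side front face n= [-8.946  0.201 -0.053] 65
side end face u med 28.0 [26.9 28.7 30. ] 55
side fixed end u [22.8 23.5 24.7 26.1] 23
top lknuck 7 n,z [-3.  90.7] rms 0.7 exp z 92.3
top fixed+ 21 n,z [-0.4 93.2] rms 2.3 exp z 92
top end face u med 27.2 [26.9 27.2 27.6] 17
top fixed end u [23.4 23.7 24.7 25.1] 8
```

View pics/side6.png

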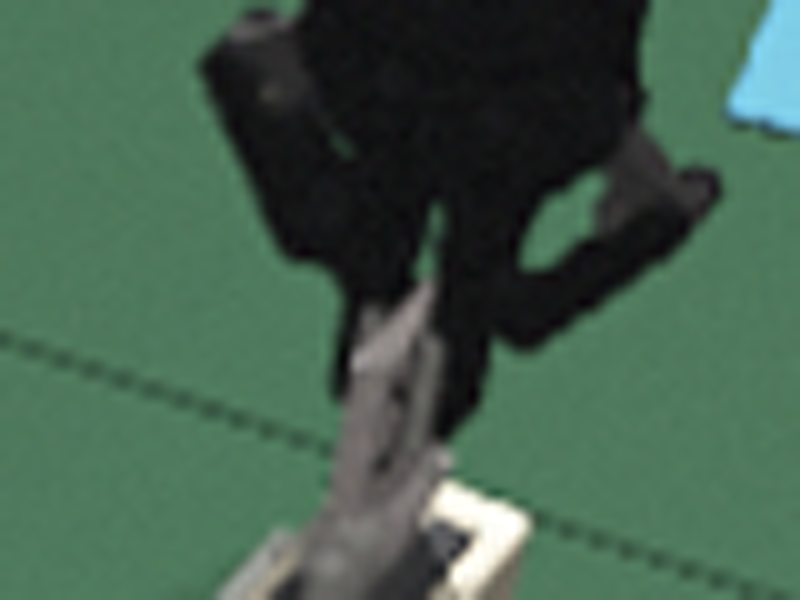

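View pics/top6.png

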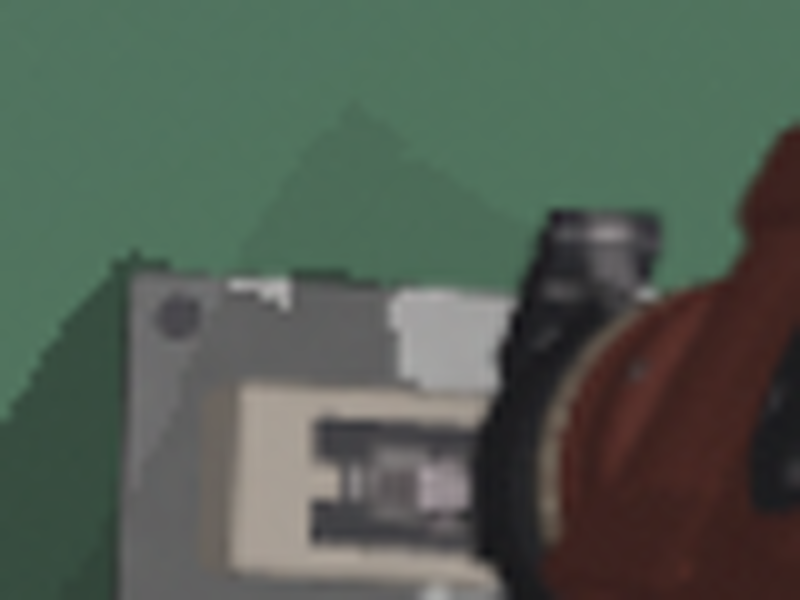

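```bash
python3 - <<'E'
from h import *
t=load('top'); I=t['image'].astype(int)
for c in range(371,388): print(c,I[240:260,c].sum(1)//3)
a=np.radians(84.4);U=np.array([np.cos(a),np.sin(a)]); N=np.array([np.sin(a),-np.cos(a)]);c0=np.array([.5075,-.1675])
for c,z in((370,.065),(378,.095),(382,.14),(384,.14)):
  P=atz(t,[[c,246],[c,250]],z)[:,:2]-c0; print(c,z,(P@np.c_[N,U]*1000).round(1).tolist())
E
```

```text
371 [157 147 103 104 103 110 136 158 159 144  82  83  76  66 114 158 155 127
  92  97]
372 [154 125  67  67  66  79 124 158 158 142  69  67  67  73 114 159 155 129
  92  98]
373 [156 127  67  68  66  71 106 150 150 137  81  67  67  67 106 159 155 131
  95  98]
374 [160 144  67  68  66  70  83  96  96  90  71  68  67  67 108 159 155 129
  95  97]
375 [158 144  66  67  67  71  99 130 130 119  78  68  66  66 104 156 155 129
  94  98]
376 [158 144  66  68  69  73  86 102 101  94  77  73  67  66  93 140 154 131
  97  97]
377 [158 144  69  69  81  93 100 111 105  97  89  88  69  65  96 143 154 132
  99  96]
378 [158 145  83  69  87 113 113  96  88  89  95  99  71  66  96 143 154 135
 103  96]
379 [157 144  84  68  85 115 117  97  90  90  95  99  73  65  96 144 155 137
 106  96]
380 [157 145  84  68  82 112 114  93  86  85  91  96  78  66  94 140 156 140
 107  96]
381 [155 145  89  67  81 110 116 107 101 103 101  90  80  65  86 130 156 141
 110 106]
382 [153 147 103  66  78 102 128 157 146 150 142  89  79  70  85 131 157 144
 123 142]
383 [153 147 102  66  68  77 116 148 144 148 136  79  94  80  83 127 157 147
 146 167]
384 [152 147 102  66  67  86 122 138 145 145 132  95 104  81  75 119 158 149
 140 155]
385 [149 148 107  67  68  84 114 130 144 145 130  82  93  80  75 120 157 151
 124 128]
386 [148 151 121  66  66  74  85 105 125 126 109  51  72  70  71 108 146 152
 123 127]
387 [144 140 105  56  50  46  40  46  50  50  46  43  47  47  53  66 117 152
 125 129]
370 0.065 [[3.9, 36.8], [-6.3, 36.3]]
378 0.095 [[4.4, 22.5], [-5.5, 22.1]]
382 0.14 [[3.8, 22.4], [-5.7, 21.9]]
384 0.14 [[4.1, 17.6], [-5.4, 17.1]]
```

In the top view the plate end centre is at row 248.1, against 247.6–247.75 for the fixed knuckle and slot. That puts the leaf about 1 mm too far toward −x, and the side view agrees, so I nudge +1 mm.

Request:
{"fn": "carry_out", "kwargs": {
  "motion": [
    [0.04,-0.01,-0.01,0,0,0],
    [0,0,0,0,0,0],
    [0,0,0,0,0,0],
    [0,0,0,0,0,0],
    [0,0,0,0,0,0],
    [0,0,0,0,0,0]
  ]
}}

```text
clock: 11.4
tcp_pos: [0.5085, -0.1689, 0.1194]
orientation: [-1.571, -0.0, 3.043]
wrist_force: [-0.7, -0.5, -1.3]
opening: 0.0082
```

```bash
python3 q.py 7; python3 an.py|grep -v block; python3 fit.py;  python3 - <<'E'
from h import *
t=load('top'); I=t['image'].astype(int)
for c in range(376,386): print(c,I[240:256,c].sum(1)//3)
s=load('side'); save(s,'side7w.png',None,1.4)
f=[robot.get_state()['wrist_force']]
print(f)
E
```

```text
[ 0.50846482 -0.16888467  0.11935132] [-1.57078854e+00 -6.21537402e-05  3.04319882e+00] [-0.70776448 -0.46867213 -1.2704428 ]
tcp in jamb frame (n,u) mm [ 1.1 -1.3]
side plate 141 n [-11.   -2.6   6.2] u [-2.8 20.  29.3] z [0.111 0.161]
side platelow 44 n [-11.7  -3.9   3.1] u [-1.9 25.5 29.6] z [0.108 0.128]
side lknuck 89 n [-9.5 -4.9  9. ] u [-24.1  13.2  28. ] z [0.086 0.104]
side fixed 85 n [-9.6 -5.   9.2] u [-24.2  15.1  28. ] z [0.086 0.104]
top plate 38 n [-9.4 -2.2  2.4] u [ 8.9 25.5 27.6] z [0.117 0.159]
top platelow 7 n [-5.9 -1.1  4.3] u [11.9 26.7 27.3] z [0.116 0.127]
top lknuck 39 n [-10.    4.3   9.5] u [ 5.  17.2 24.5] z [0.089 0.103]
top fixed 39 n [-10.    4.3   9.5] u [ 5.  17.2 24.5] z [0.089 0.103]
side lknuck 10 n,z [ 0.7 92.9] rms 1.4 exp z 91.9
side fixed+ 31 n,z [ 2.2 96.7] rms 2.9 exp z 92
side fixed- 11 n,z [ 2.  94.4] rms 1.0 exp z 92
side front face n= [-8.828  0.284 -0.053] 65
side end face u med 26.9 [25.9 28.1 29.2] 56
side fixed end u [22.8 23.3 24.7 25.6] 23
top lknuck 6 n,z [-2.1 90.9] rms 0.4 exp z 91.9
top fixed+ 20 n,z [-0.7 93.5] rms 2.6 exp z 92
top end face u med 27.0 [26.7 27.2 27.6] 17
top fixed end u [23.  24.  24.4 24.5] 11
376 [159 144  65  68  69  73  85 102 100  94  77  74  67  66  93 140]
377 [158 144  69  70  81  93 100 110 105  97  89  88  69  64  96 144]
378 [158 146  84  69  87 113 109  89  88  90  97  99  71  66  96 143]
379 [157 145  84  68  85 111 105  89  89  91  98 101  73  65  96 143]
380 [156 145  84  68  83 109 108  89  87  89  99 104  79  65  94 140]
381 [155 145  88  67  81 108 110 105 100  98  97 103  80  66  86 130]
382 [154 147 103  66  77 103 121 147 146 131  90  97  76  66  85 130]
383 [153 147 102  67  71  84 111 149 144 131  95  98  91  68  82 127]
384 [151 147 102  67  75  90 110 147 145 133 106 111  98  71  75 119]
385 [150 148 107  67  74  85 108 147 145 135 105  96  87  72  74 120]
[array([-0.42389328,  0.07142622, -0.40576286])]
```

View pics/side7w.png

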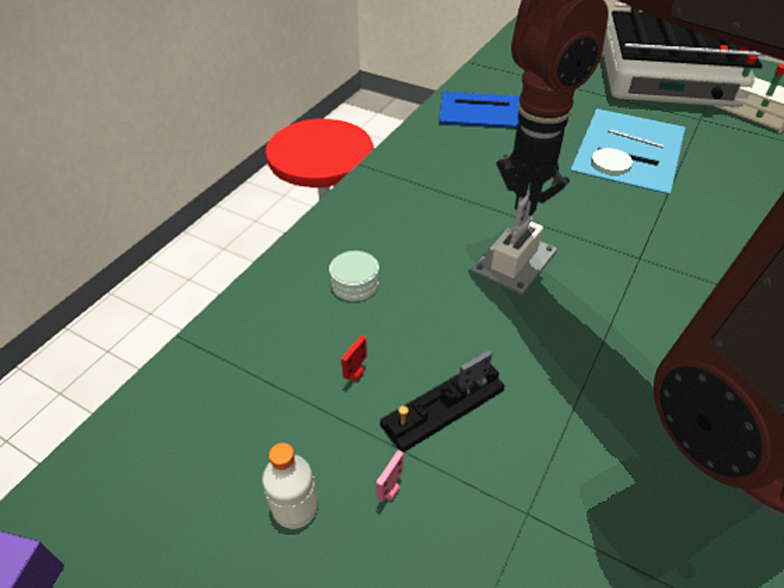

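View pics/side7.png

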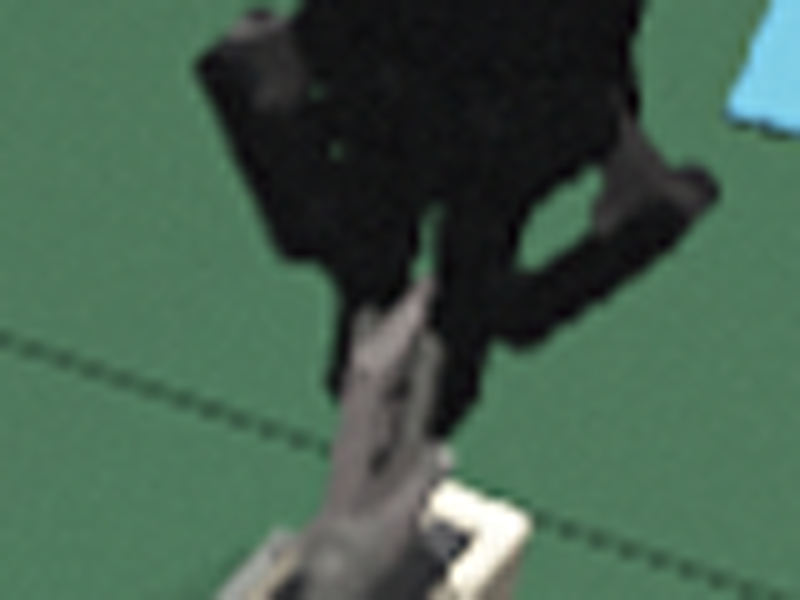

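```bash
python3 -c "
from station import robot
s=robot.get_state();print(s['qd'].round(4),s['wrist_force'],s['opening']);print(robot.job_done())"
```

```text
[-0.0008 -0.0014 -0.0005 -0.0013  0.0005  0.0014] [-0.42389328  0.07142622 -0.40576286] 0.008576502469044739
the job is handed in; nothing more can be done
None
```

I took the bright leaf with the single middle knuckle from the tray. I lowered its knuckle into the gap between the two fixed knuckles and handed the job in at about 11.5 s, still holding the leaf there upright.

**Last checks**
- **Free of contact:** wrist forces were about 0.6 N, which is noise level, and joint speeds were about 0.001 rad/s. The opening was 8.6 mm on the 9 mm plate.
- **Height:** the hole should be at about 92 mm. That comes from the TCP height of 119.4 mm and the leaf's known height in the tray when I gripped it.
- **Along the hole axis:** the visible plate end was within about 1 mm of the fixed knuckles, against 3 mm of play each side.
- **Front to back:** the first look showed the leaf about 1 mm too far toward −x. After a 1 mm nudge, the image rows in the top view agree to about 0.5 mm.
- **Other items:** in the last wide side view the steel leaf, pin, dishes, bottle and both look-alikes look to be where they started. I checked this by eye only.

**What disagreed**
- The two cameras differ by about 2 mm in absolute position, so I aligned leaf and jamb within the same picture.
- The depth-based circle fits on the knuckles scattered by 1–3 mm, and after the nudge they still put the leaf about 1.4 mm toward −x. I relied on the edge positions instead.

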